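Bring the wheel's valve to the top

TASK

The wheel on the bench stand must have its tyre pumped up: turn it until the red-capped valve is at the very top, straight above the hub, and leave it there at rest. Turn it by pushing its spokes with the fingertips, in two or more pushes, drawing the fingers out towards you after each one; grip and lift nothing. The tyre has just been patched, so do not push on the tyre or on the valve, and leave the stand and the things around it where they are.

Things in the scene. Friction and masses are not known exactly. Their poses are not given: they have to be found in the camera images.
- stand: Heavy loose blue stand (5 kg) that carries the wheel. Origin on the bench under the hub centre; z up, x level, away from the robot and from the wheel's face, y level, to the left as one faces the wheel. Base plate 220 x 180 mm, 18 mm high. One post, 60 mm wide at most, stands behind the wheel (x +30 to +85 mm), lower than the hub.
- hub (a point): Hub centre, in the wheel's middle plane, at (0, 0, 155) mm in the stand's frame (and with that frame's axes). The wheel leans back 35 degrees: its axle points out of its face along (-0.819, 0, 0.574), and the way from the hub to the top of the wheel is (0.574, 0, 0.819). Grey hub: radius 21 mm, 21 mm out of the middle plane at the front. Stub axle 20 mm in radius behind.
- wheel (a joint): Angle of the wheel. 0 (or a whole turn, 6.283) = valve at the very top; grows counterclockwise as seen looking at the wheel's face: at +1.57 the valve is level with the hub on the +y side. Turns either way, more than a whole turn. Friction of about 0.2 N m (4 N on a spoke 55 mm from the centre) and damping stop it as soon as it is not pushed. Five spokes, 72 degrees apart.
- tyre: Black tyre and its aluminium rim, turning with the wheel: outside radius 135 mm, inside of the rim at radius 100 mm, 30 mm thick along the axle. Open between the spokes inside. Origin at the hub centre. Not to be pushed on.
- valve: Brass valve stem with red cap, on the inside of the rim, pointing at the hub, 13 mm thick, between radius 80 and 103 mm, midway between two spokes. Origin at the hub centre, x axis from the hub to the valve, z axis along the axle out of the wheel's face. Not to be pushed on.
- valve_cap (a point): Middle of the red valve cap, 87 mm from the hub centre.
- pump: Loose hand pump, 215 mm long, lying on the bench beside the stand, aluminium barrel with black T handle; a bystander. Origin at its underside.
- dropper_2: Loose white dropper bottle with red cap, 34 mm wide, 78 mm high; a bystander. Origin at its underside.
- petri_2: Loose covered dish with pink filling, 65 mm wide, 14 mm high; a bystander. Origin at its underside.
- spoke_1: Grey spoke, a straight bar 12 mm wide in the wheel's plane and 14 mm thick along the axle, from the hub to the rim (radius 17 to 105 mm), 36 degrees counterclockwise from the valve. Origin at the hub centre, x axis along the spoke outward.
- spoke_2: Grey spoke, a straight bar 12 mm wide in the wheel's plane and 14 mm thick along the axle, from the hub to the rim (radius 17 to 105 mm), 108 degrees counterclockwise from the valve. Origin at the hub centre, x axis along the spoke outward.
- spoke_3: Grey spoke, a straight bar 12 mm wide in the wheel's plane and 14 mm thick along the axle, from the hub to the rim (radius 17 to 105 mm), 180 degrees counterclockwise from the valve. Origin at the hub centre, x axis along the spoke outward.
- spoke_4: Grey spoke, a straight bar 12 mm wide in the wheel's plane and 14 mm thick along the axle, from the hub to the rim (radius 17 to 105 mm), 252 degrees counterclockwise from the valve. Origin at the hub centre, x axis along the spoke outward.
- spoke_5: Grey spoke, a straight bar 12 mm wide in the wheel's plane and 14 mm thick along the axle, from the hub to the rim (radius 17 to 105 mm), 324 degrees counterclockwise from the valve. Origin at the hub centre, x axis along the spoke outward.

How it is judged (in metres and radians):
On the way, in this order (a step that is already met when the one before it is completed fails the run):
1. the fingers push a spoke ((contact force between the fingers and spoke_1 above 0.8 N or contact force between the fingers and spoke_2 above 0.8 N or contact force between the fingers and spoke_3 above 0.8 N or contact force between the fingers and spoke_4 above 0.8 N or contact force between the fingers and spoke_5 above 0.8 N)), for 0.1 s.
2. the fingers are drawn out in front of the spokes, with the valve cap moved more than 40 mm (contact force between the fingers and spoke_1 below 0.1 N and contact force between the fingers and spoke_2 below 0.1 N and contact force between the fingers and spoke_3 below 0.1 N and contact force between the fingers and spoke_4 below 0.1 N and contact force between the fingers and spoke_5 below 0.1 N and z of the grasp point in the frame of valve above 0.03 m and distance of valve_cap from where it was at the start of the episode above 0.04 m), for 0.1 s.
3. the fingers push a spoke again ((contact force between the fingers and spoke_1 above 0.8 N or contact force between the fingers and spoke_2 above 0.8 N or contact force between the fingers and spoke_3 above 0.8 N or contact force between the fingers and spoke_4 above 0.8 N or contact force between the fingers and spoke_5 above 0.8 N)), for 0.1 s.
At the end, for the whole second after the job is handed in: The valve cap is straight above the hub within 12.5 mm sideways (about 8 degrees of turn), the wheel is at rest, the stand is within 20 mm and the bystanders within 25 mm of where they stood (y of valve_cap in the frame of stand between -0.0125 and 0.0125 m and z of valve_cap in the frame of stand above 0.2 m and velocity of joint wheel between -0.03 and 0.03 rad/s and distance of stand from where it was at the start of the episode below 0.02 m and distance of each of pump, dropper_2, petri_2 from where it was at the start of the episode below 0.025 m); the robot touches nothing.
It fails at once if a spoke is taken between the fingers (the grasp point is inside it while the fingers touch it) ((contact force between the fingers and spoke_1 above 0.5 N and x of the grasp point in the frame of spoke_1 between 0.02 and 0.1 m and y of the grasp point in the frame of spoke_1 between -0.006 and 0.006 m and z of the grasp point in the frame of spoke_1 between -0.015 and 0.015 m) or (contact force between the fingers and spoke_2 above 0.5 N and x of the grasp point in the frame of spoke_2 between 0.02 and 0.1 m and y of the grasp point in the frame of spoke_2 between -0.006 and 0.006 m and z of the grasp point in the frame of spoke_2 between -0.015 and 0.015 m) or (contact force between the fingers and spoke_3 above 0.5 N and x of the grasp point in the frame of spoke_3 between 0.02 and 0.1 m and y of the grasp point in the frame of spoke_3 between -0.006 and 0.006 m and z of the grasp point in the frame of spoke_3 between -0.015 and 0.015 m) or (contact force between the fingers and spoke_4 above 0.5 N and x of the grasp point in the frame of spoke_4 between 0.02 and 0.1 m and y of the grasp point in the frame of spoke_4 between -0.006 and 0.006 m and z of the grasp point in the frame of spoke_4 between -0.015 and 0.015 m) or (contact force between the fingers and spoke_5 above 0.5 N and x of the grasp point in the frame of spoke_5 between 0.02 and 0.1 m and y of the grasp point in the frame of spoke_5 between -0.006 and 0.006 m and z of the grasp point in the frame of spoke_5 between -0.015 and 0.015 m)).
It fails at once if the tyre or rim is pushed on with more than 2.5 N (contact force between any of the fingers, the arm and tyre above 2.5 N).
It fails at once if the valve is pushed on with more than 2 N (contact force between any of the fingers, the arm and valve above 2 N).
It fails at once if the stand is shoved or lifted by more than 20 mm or tipped (distance of stand from where it was at the start of the episode above 0.02 m or angle between stand's own z axis and vertical above 0.08 rad).
It fails at once if a bystander is moved or lifted by more than 25 mm (distance of any of pump, dropper_2, petri_2 from where it was at the start of the episode above 0.025 m).
It also fails if it takes over 51 s, if anything falls off the work surface, if the arm or the gripper's body presses on something with over 40 N, if the wrist force passes 120 N, or if a joint passes its speed limit or range.

ROBOT

A 6-joint arm with a two-finger parallel gripper is mounted at the origin on a cart in front of the work surface, level with it; the furniture and walls round the work are solid. World frame = base frame: x ahead of the robot, y to its left, z up, the work surface at z = 0. Lengths are in mm, angles in rad, forces in N, time in s.
With the tool pointing down it reaches from about 375 to 900 mm from the base axis. Payload 3.1 kg.
Tool frame: the origin (TCP) lies midway between the tips of the shut fingers; the grasp point (between the pads) lies 19 mm behind it (arm.grasp_offset is the x of the grasp point in the tool frame, in mm); x points along the fingers, y is the direction in which the jaws open and shut, and the axes are right-handed (so a half turn about x gives the same grasp; the last joint's range is limited). The gripper opens to 87 mm and grips with 3 to 60 N. Pads are 19 mm wide; open, the fingers measure 117 mm over their backs; the gripper's body (75 mm by 190 mm) begins 51 mm behind the grasp point.
Start: joints at [-1.508, 0.527, 1.433, -0, 1.181, -0.178], TCP at [149.682, -606.788, 222.548] pointing down, gripper open.
Joint ranges: [-3.08, 3.08], [-0.75, 2.2], [0.22, 2.44], [-1.43, 4.57], [0, 2.65], [-2.85, 2.85]. Speed limits (rad/s): [2.79, 2.79, 3.14, 3.14, 3.14, 3.14].

INTERFACE

Orientations are given as a rotation vector (axis times angle).
In Python, from workcell import arm gives the robot as it stands.
- The arm moves only by the tool carry_out, never from a script. Its argument "targets" is a list of rows, each an object with "linear": the shift along the world's x, y, z in m, a list of three; "spin": the turn about the world's z in rad; "hand": the opening, from 0 (shut) to 1 (fully open). A call has exactly 10 rows; each row is the pose to reach, as a shift and turn from the pose commanded when the call began; what a row does not reach only later rows make up. A row lasts 1/8 s, in which the tool goes at most 62.5 mm and 10.7 degrees, less where a joint would pass 70% of its speed; a pose out of reach is approached as far as the arm can. A call with a gripper value outside its range is refused whole. The fingers move at their own pace and stop on an object; the grip force is fixed at half the most. Time passes only in rows, so rows that repeat a pose let the fingers close, or fill a call up. It gives the time, the measured TCP pose, the force and the opening at its end, in the units of the state.
- arm.get_obs(): the state, without advancing time (a new reading comes with each control period).
- arm.camera(name): name is "scene" or "top" or "wrist"; returns a dict with "color" (384x512x3 uint8, red, green, blue), "mtx" (3x3 intrinsics, pixels), "distortion" ([k1, k2, p1, p2, k3] as OpenCV has them; the pictures are not rectified), "origin" and "attitude" of the camera in the world. Camera axes: x right, y down, z forward; pixel columns grow to the right and rows downward; lengths in mm; the calibration is good to about 2 mm. A picture is of the moment at which its call begins. There is no depth.
- arm.job_done(): hands the job in, once; it reports no verdict.
The state is a dict: "time": time; "joint_positions": joint angles; "joint_velocities": joint speeds; "effort": joint torques, N m; "tcp_pos": TCP position; "tool_rot": TCP orientation; "wrist_force": force on the tool from outside, world axes, zero at the start; "wrist_torque": the same for the moment, N m; "grip_width": finger opening in mm.
Only numpy, scipy, OpenCV 4.12 (cv2) and the standard library are available. Lean on these libraries where they do the work, as an engineer would, in place of code of your own. Each camera call takes 0.05 s, during which the arm holds its last target. There are 200 camera calls.

## Working session

There is one attempt and no reset: what is moved stays moved. The work goes in short steps, Python scripts to look and compute and a tool call to move; the robot and the scene stay as the last step left them, time stands still between calls to the robot, and variables do not carry over. Pictures are saved under pics/ and viewed, about 8 in all and at most 12, crops included, and the job is handed in when it is done.

Besides the shell and the picture viewer there is one more tool, called after "Call:" by a JSON object that holds its "fn" and its "kwargs". carry_out: Moves the arm, as the interface text tells. Its arguments: {"type":"object","properties":{"targets":{"type":"array","items":{"type":"object","properties":{"linear":{"type":"array","items":{"type":"number"}},"spin":{"type":"number"},"hand":{"type":"number"}}}}},"required":["targets"]}

```bash
mkdir -p pics; ls; cat > h.py <<'E'
import numpy as np, cv2
from scipy.spatial.transform import Rotation as R
from workcell import arm
def snap(n,f):
    c=arm.camera(n); cv2.imwrite(f'pics/{f}.png',c['color'][:,:,::-1]); np.save(f'pics/{f}.npy',c,allow_pickle=True); return c
def rot(c):
    a=np.array(c['attitude'],float); return a if a.shape==(3,3) else R.from_rotvec(a).as_matrix()
def ray(c,uv):
    p=cv2.undistortPoints(np.array([[uv]],float),c['mtx'],np.array(c['distortion'],float))[0,0]
    d=rot(c)@np.array([p[0],p[1],1]); return np.array(c['origin'],float),d/np.linalg.norm(d)
def proj(c,P):
    M=rot(c); t=-M.T@np.array(c['origin'],float)
    return cv2.projectPoints(np.array(P,float).reshape(-1,3),cv2.Rodrigues(M.T)[0],t,c['mtx'],np.array(c['distortion'],float))[0][:,0]
def onplane(c,uv,p0,n):
    o,d=ray(c,uv); return o+d*(np.dot(np.array(p0)-o,n)/np.dot(d,n))
E
python3 - <<'E'
from h import *
o=arm.get_obs(); print(o['time'],o['tcp_pos'],o['tool_rot'],arm.grasp_offset)
a=snap('scene','s0');b=snap('top','t0')
for c in(a,b): print(c['origin'],c['attitude'],c['mtx'])
cv2.imwrite('pics/both0.png',cv2.resize(np.hstack([a['color'],b['color']])[:,:,::-1],(800,300),interpolation=cv2.INTER_AREA))
E
```

```text
pics
0.0 [ 149.63826686 -606.07253357  221.58152569] [ 2.09407158  0.2566303  -2.09376959] -18.700000000000003
[-39.25206458 662.02333349 548.07160555] [-0.9332416   2.12837582 -1.42650047] [[350.93315228   0.         257.51726176]
 [  0.         350.93315228 188.77791857]
 [  0.           0.           1.        ]]
[ 440.71971496   12.57708132 1369.37627088] [-2.12332516  2.18283004 -0.11643993] [[466.81794777   0.         260.93275198]
 [  0.         466.81794777 189.90889028]
 [  0.           0.           1.        ]]
```

View pics/s0.png

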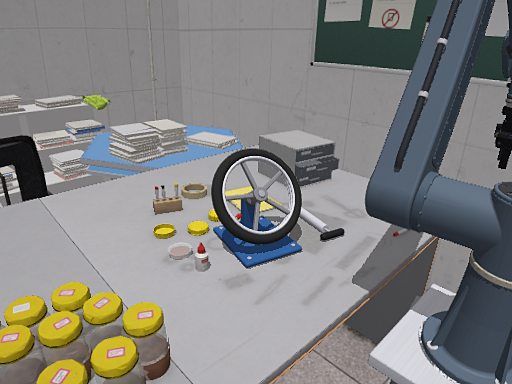

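View pics/t0.png

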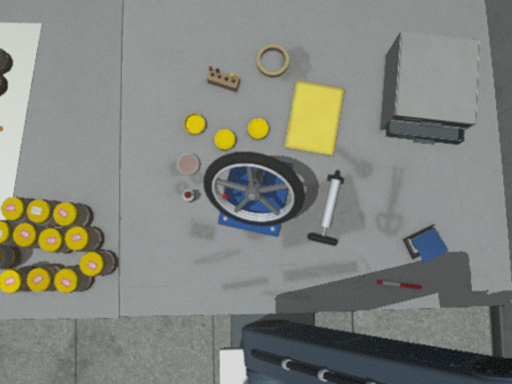

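The scene view shows the wheel (hub near 261,193; valve red near 238,217). The top view shows it from above: hub near 254,188, valve near 223,197, dropper at 189,195, pump at 330,208.

```bash
python3 - <<'E'
from h import *
s=np.load('pics/s0.npy',allow_pickle=True).item();t=np.load('pics/t0.npy',allow_pickle=True).item()
a=s['color'][140:270,200:320,::-1];b=t['color'][140:245,180:350,::-1]
A=cv2.resize(a,None,fx=3.3,fy=3.3,interpolation=cv2.INTER_CUBIC);B=cv2.resize(b,None,fx=2.3,fy=2.3,interpolation=cv2.INTER_CUBIC)
H=max(A.shape[0],B.shape[0]);f=lambda x:cv2.copyMakeBorder(x,0,H-x.shape[0],0,0,0)
cv2.imwrite('pics/c0.png',np.hstack([f(A),f(B)]));print(A.shape,B.shape)
for n,c,(x0,x1,y0,y1) in(('s',s,(205,310,145,285)),('t',t,(195,310,145,245))):
    im=c['color'];hsv=cv2.cvtColor(im,cv2.COLOR_RGB2HSV)
    roi=np.zeros(im.shape[:2],np.uint8);roi[y0:y1,x0:x1]=1
    for name,m in(('red',((hsv[...,0]<8)|(hsv[...,0]>172))&(hsv[...,1]>130)&(hsv[...,2]>70)),('blue',(abs(hsv[...,0].astype(int)-108)<14)&(hsv[...,1]>130)),('blk',hsv[...,2]<45)):
        m=(m*roi).astype(np.uint8);k,l,st,ce=cv2.connectedComponentsWithStats(m)
        for i in range(1,k):
            if st[i,4]>6: print(n,name,st[i],ce[i].round(1))
        if name=='blk':
            cs=max(cv2.findContours(m,0,1)[0],key=cv2.contourArea);print('ell',cv2.fitEllipse(cv2.convexHull(cs)))
E
```

```text
(429, 396, 3) (241, 391, 3)
s red [236 213   6   6  21] [238.5 215.5]
s blue [240 199  15  30 292] [246.7 214.4]
s blue [258 216  18  15 162] [264.7 224.7]
s blue [ 214  225   88   43 1463] [256.5 248. ]
s blk [ 212  149   89   95 1647] [252.2 201.6]
s blk [246 202   7   4  14] [248.2 203.9]
ell ((256.0926818847656, 196.33935546875), (86.67510986328125, 97.17573547363281), 151.4209747314453)
t red [222 194   6   4  20] [224.4 195.8]
t blue [236 168   4  12  15] [237.7 172.7]
t blue [263 171   5   4  11] [264.7 172.5]
t blue [230 173   7   5  10] [232.4 175.5]
t blue [240 173   8  12  51] [244.4 178.5]
t blue [265 176  18   9  71] [273.4 180.5]
t blue [226 189  18  16 134] [235.8 195.6]
t blue [263 189  24  20 245] [277.1 197.7]
t blue [243 201  28  11 187] [256.4 206.8]
t blue [219 212  61  24 405] [249.2 225.8]
t blk [299 190   4   3   7] [300.6 190.7]
t blk [300 194   4  10  15] [301.3 198.3]
t blk [295 197   3   7   8] [296.4 200.2]
t blk [297 205   4   4   7] [298.9 206.7]
ell ((301.3428039550781, 196.6831512451172), (3.1117448806762695, 12.66672134399414), 6.062211513519287)
```

View pics/c0.png

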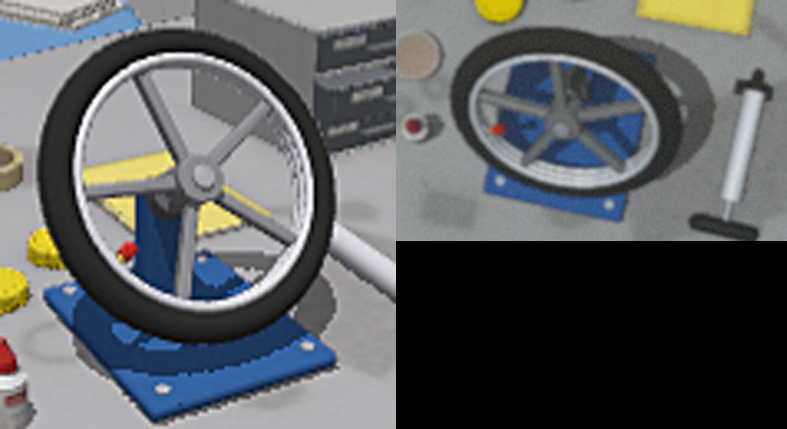

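```bash
cat >> h.py <<'E'
def tri(rs):
    A=sum(np.eye(3)-np.outer(d,d) for o,d in rs); b=sum((np.eye(3)-np.outer(d,d))@o for o,d in rs)
    X=np.linalg.solve(A,b); return X,[round(float(np.linalg.norm(np.cross(X-o,d))),1) for o,d in rs]
E
python3 - <<'E'
from h import *
s=np.load('pics/s0.npy',allow_pickle=True).item();t=np.load('pics/t0.npy',allow_pickle=True).item()
hf,e=tri([ray(s,(261.5,193.6)),ray(t,(252.2,196.1))]);print('hubfront',hf,e)
vc,e=tri([ray(s,(238.2,215.8)),ray(t,(224.4,195.8))]);print('valve',vc,e)
# plate corners, z=18: near-left, near-right, far-left
for n,c,uv,z in(('s FL',s,(213.6,227.5),18),('s NL',s,(246,262.5),18),('s NR',s,(301.3,246),18),('t NL',t,(219.5,223.5),18),('t NR',t,(279,235.5),18)):
    print(n,onplane(c,uv,[0,0,z],np.array([0,0,1.])).round(1))
# spoke rim ends in the scene & top, cast on the mid-plane with provisional yaw
for uv in((189,196),(330-3,208)): print(onplane(t,uv,[0,0,30],np.array([0,0,1.])).round(0))
for yaw in np.radians([-5,-10,-15,-20]):
    x=np.array([np.cos(yaw),np.sin(yaw),0]);y=np.array([-x[1],x[0],0]);z=np.array([0,0,1])
    ax=-.819*x+.574*z;up=.574*x+.819*z; hub=hf-21*ax; d=vc-hub
    print(np.degrees(yaw),hub.round(1),'valve ax,up,y',(d@ax).round(1),(d@up).round(1),(d@y).round(1),np.linalg.norm(d).round(1),np.degrees(np.arctan2(d@y,d@up)))
    for c,pts in((s,[(241.5,163),(281,171),(225.5,197.3),(255.5,228.5),(288.5,212.5)]),(t,[(243.5,168.5),(278.5,187),(208.5,183),(232.2,211),(268.5,212)])):
        for uv in pts:
            q=onplane(c,uv,hub+7*ax,ax)-hub; print((np.degrees(np.arctan2(q@y,q@up))).round(1),np.linalg.norm(q).round(0),end='; ')
        print()
E
```

```text
hubfront [571.04323079  48.72446487 166.69941574] [0.2, 0.2]
valve [578.7001712  124.76749532 122.16902145] [0.3, 0.3]
s FL [719.7 100.7  18. ]
s NL [518.6 148.9  18. ]
s NR [474.6 -21.   18. ]
t NL [510.2 150.   18. ]
t NR [470.9 -21.1  18. ]
[591. 236.  30.]
[ 545. -161.   30.]
-5.0 [588.2  47.2 154.6] valve ax,up,y -5.4 -35.9 76.4 84.6 115.16025501841804
10.6 99.0; -65.3 115.0; 79.5 103.0; 150.7 95.0; -133.1 106.0; 
15.3 89.0; -68.9 71.0; 77.5 117.0; 146.3 100.0; -150.4 90.0; 
-10.0 [588.   45.7 154.6] valve ax,up,y 0.1 -39.7 76.2 85.9 117.52681086238239
13.5 99.0; -61.4 109.0; 81.7 101.0; 154.0 95.0; -132.2 103.0; 
19.2 88.0; -61.9 73.0; 85.0 119.0; 149.9 105.0; -146.7 86.0; 
-14.999999999999998 [587.7  44.3 154.6] valve ax,up,y 5.5 -43.5 75.4 87.3 119.98320463139389
16.3 100.0; -57.7 103.0; 83.8 99.0; 157.1 94.0; -131.2 99.0; 
23.5 86.0; -55.4 74.0; 92.6 121.0; 153.2 110.0; -142.7 82.0; 
-20.0 [587.2  42.8 154.6] valve ax,up,y 10.9 -47.3 74.1 88.5 122.54264344680148
19.1 100.0; -54.0 99.0; 85.9 97.0; 160.0 94.0; -130.0 97.0; 
28.0 84.0; -49.3 76.0; 100.0 126.0; 156.3 114.0; -138.3 78.0;
```

```bash
cat >> h.py <<'E'
yaw=np.radians(-14); X=np.array([np.cos(yaw),np.sin(yaw),0]);Y=np.array([-X[1],X[0],0]);Z=np.array([0,0,1.])
AX=-.819*X+.574*Z;UP=.574*X+.819*Z;HUB=np.array([587.8,44.6,154.6])
def pos(v,u,w): return HUB+v*Y+u*UP+w*AX
def st():
    o=arm.get_obs();p=np.array(o['tcp_pos']);d=p-HUB;M=R.from_rotvec(o['tool_rot']).as_matrix()
    print('t',round(o['time'],2),'tcp',p.round(1),'v,u,w',(d@Y).round(1),(d@UP).round(1),(d@AX).round(1),'F',np.round(o['wrist_force'],1),'toolx',M[:,0].round(3),'yaw of tool y vs standY deg',np.degrees(np.arctan2(M[:,1]@X,M[:,1]@Y)).round(1),'grip',o['grip_width'])
    return p
E
python3 - <<'E'
from h import *
p=st(); print(arm.get_obs()['joint_positions'])
for a in((42,35,9),(-45,30,9)):print(pos(*a).round(1),(pos(*a)-p).round(1))
E
```

```text
t 0.1 tcp [ 149.6 -606.1  221.7] v,u,w -737.4 -98.7 257.8 F [-0.7 -1.6 -0.1] toolx [-0.     0.002 -1.   ] yaw of tool y vs standY deg 152.1 grip 86.98164268436092
[-1.50749293e+00  5.28374519e-01  1.43376743e+00  8.95144287e-06
  1.18140261e+00 -1.78497530e-01]
[610.3  82.3 188.4] [460.7 688.4 -33.2]
[586.5  -1.4 184.3] [436.8 604.7 -37.3]
```

Call:
{"fn": "carry_out", "kwargs": {"targets": [{"linear":[0,0,0.05],"spin":-0.1,"hand":0},{"linear":[0.02,0.03,0.1],"spin":-0.25,"hand":0},{"linear":[0.05,0.075,0.13],"spin":-0.4,"hand":0},{"linear":[0.083,0.124,0.13],"spin":-0.487,"hand":0},{"linear":[0.116,0.174,0.13],"spin":-0.487,"hand":0},{"linear":[0.15,0.224,0.13],"spin":-0.487,"hand":0},{"linear":[0.183,0.274,0.13],"spin":-0.487,"hand":0},{"linear":[0.217,0.324,0.13],"spin":-0.487,"hand":0},{"linear":[0.25,0.374,0.13],"spin":-0.487,"hand":0},{"linear":[0.283,0.424,0.13],"spin":-0.487,"hand":0}]}}

```text
time: 1.35
tcp_pos: [433.3, -180.9, 352.4]
tool_rot: [-2.091, 0.258, 2.091]
wrist_force: [0.9, -0.9, -1.0]
grip_width: 1.2
```

Call:
{"fn": "carry_out", "kwargs": {"targets": [{"linear":[0.03,0.045,0],"spin":0,"hand":0},{"linear":[0.06,0.09,0],"spin":0,"hand":0},{"linear":[0.09,0.135,0],"spin":0,"hand":0},{"linear":[0.12,0.18,0],"spin":0,"hand":0},{"linear":[0.15,0.225,0],"spin":0,"hand":0},{"linear":[0.178,0.265,0],"spin":0,"hand":0},{"linear":[0.178,0.265,-0.02],"spin":0,"hand":0},{"linear":[0.178,0.265,-0.04],"spin":0,"hand":0},{"linear":[0.178,0.265,-0.06],"spin":0,"hand":0},{"linear":[0.178,0.265,-0.06],"spin":0,"hand":0}]}}

```text
time: 2.6
tcp_pos: [609.1, 82.3, 290.3]
tool_rot: [-2.086, 0.258, 2.097]
wrist_force: [0.1, -0.5, 0.8]
grip_width: 0.6
```

```bash
python3 - <<'E'
from h import *
p=st(); print((pos(42,35,9)-p).round(1))
a=snap('scene','s1');b=snap('wrist','w1')
A=cv2.resize(a['color'][60:270,180:380,::-1],None,fx=2,fy=2,interpolation=cv2.INTER_CUBIC);B=cv2.resize(b['color'][:,:,::-1],(400,300))
cv2.imwrite('pics/c1.png',np.hstack([A,cv2.copyMakeBorder(B,0,A.shape[0]-300,0,0,0)]))
print(proj(a,[p,HUB,pos(42,35,9),pos(0,117,15)]).round(0))
E
```

```text
t 2.6 tcp [609.1  82.3 290.3] v,u,w 41.8 117.7 68.4 F [ 0.1 -0.5  0.8] toolx [-0.005  0.    -1.   ] yaw of tool y vs standY deg -180.0 grip 0.614408160550551
[ 1.200e+00 -1.000e-01 -1.018e+02]
[[243. 148.]
 [258. 195.]
 [243. 185.]
 [249. 153.]]
```

View pics/c1.png

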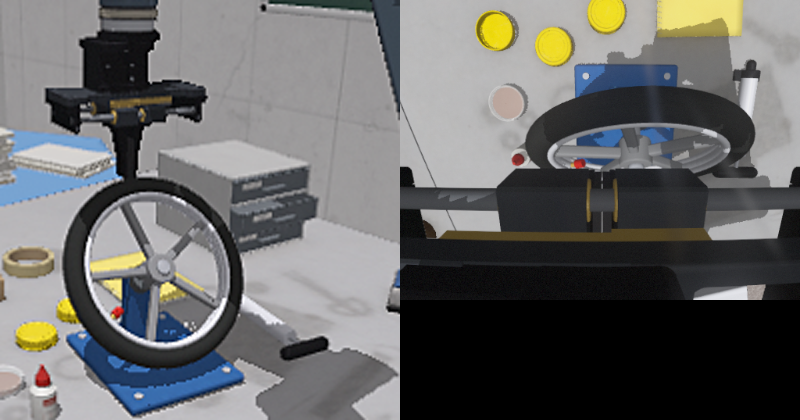

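Scene crop: the gripper is a wide bar along the jaw direction, hanging over the wheel; the fingertip (130,178 in crop) is above the gap left of the top spoke. I descend next.

Call:
{"fn": "carry_out", "kwargs": {"targets": [{"linear":[0.001,0,-0.015],"spin":0,"hand":0},{"linear":[0.001,0,-0.03],"spin":0,"hand":0},{"linear":[0.001,0,-0.045],"spin":0,"hand":0},{"linear":[0.001,0,-0.06],"spin":0,"hand":0},{"linear":[0.001,0,-0.07],"spin":0,"hand":0},{"linear":[0.001,0,-0.08],"spin":0,"hand":0},{"linear":[0.001,0,-0.085],"spin":0,"hand":0},{"linear":[0.001,0,-0.09],"spin":0,"hand":0},{"linear":[0.001,0,-0.095],"spin":0,"hand":0},{"linear":[0.001,0,-0.095],"spin":0,"hand":0}]}}

```text
time: 3.95
tcp_pos: [611.5, 82.2, 197.2]
tool_rot: [-2.09, 0.258, 2.092]
wrist_force: [-0.5, -0.0, 0.6]
grip_width: 0.5
```

```bash
python3 - <<'E'
from h import *
p=st(); print((pos(42,35,9)-p).round(1))
a=snap('scene','s2');b=snap('top','t2')
A=cv2.resize(a['color'][110:250,200:320,::-1],None,fx=3.3,fy=3.3,interpolation=cv2.INTER_CUBIC);B=cv2.resize(b['color'][140:245,180:350,::-1],None,fx=2.3,fy=2.3)
cv2.imwrite('pics/c2.png',np.hstack([A,cv2.copyMakeBorder(B,0,A.shape[0]-B.shape[0],0,0,0)]))
E
```

```text
t 3.95 tcp [611.5  82.2 197.2] v,u,w 42.2 42.9 13.1 F [-0.5 -0.   0.6] toolx [-0.001  0.    -1.   ] yaw of tool y vs standY deg -180.0 grip 0.47436648929377373
[-1.2  0.1 -8.8]
```

View pics/c2.png

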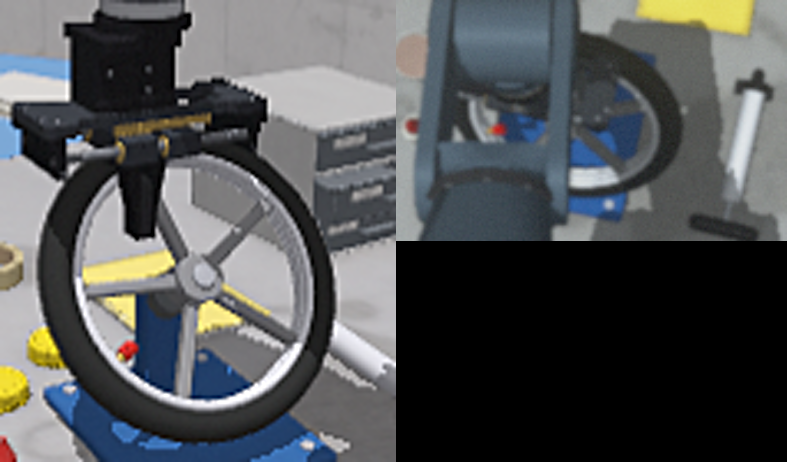

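The fingertip (about 145,235 in the crop) stands in the gap left of the top spoke; the fingers taper, and the gripper bar clears the tyre. Next I go slightly deeper and push to the right.

Call:
{"fn": "carry_out", "kwargs": {"targets": [{"linear":[-0.001,0,-0.005],"spin":0,"hand":0},{"linear":[-0.0015,0,-0.009],"spin":0,"hand":0},{"linear":[-0.003,-0.006,-0.009],"spin":0,"hand":0},{"linear":[-0.0045,-0.012,-0.009],"spin":0,"hand":0},{"linear":[-0.006,-0.018,-0.009],"spin":0,"hand":0},{"linear":[-0.0075,-0.024,-0.009],"spin":0,"hand":0},{"linear":[-0.009,-0.03,-0.009],"spin":0,"hand":0},{"linear":[-0.0105,-0.036,-0.009],"spin":0,"hand":0},{"linear":[-0.012,-0.042,-0.009],"spin":0,"hand":0},{"linear":[-0.0135,-0.048,-0.009],"spin":0,"hand":0}]}}

```text
time: 5.3
tcp_pos: [599.2, 36.0, 189.2]
tool_rot: [-2.091, 0.254, 2.086]
wrist_force: [1.5, 7.7, 0.6]
grip_width: 0.3
```

```bash
cat >> h.py <<'E'
def valve(f):
    out=[];rs=[]
    for n,(x0,x1,y0,y1) in(('scene',(205,310,145,245)),('top',(205,305,145,230))):
        c=snap(n,f+n);hsv=cv2.cvtColor(c['color'],cv2.COLOR_RGB2HSV);m=((hsv[...,0]<8)|(hsv[...,0]>172))&(hsv[...,1]>130)&(hsv[...,2]>70)
        q=np.zeros(m.shape,np.uint8);q[y0:y1,x0:x1]=m[y0:y1,x0:x1];k,l,s,ce=cv2.connectedComponentsWithStats(q)
        for i in range(1,k):
            if s[i,4]>4:
                d=onplane(c,ce[i],HUB,AX)-HUB;rs.append((n,ce[i].round(1),s[i,4],'r',np.linalg.norm(d).round(1),'ang',np.degrees(np.arctan2(d@Y,d@UP)).round(1),'v',(d@Y).round(1)))
    for r in rs: print(*r)
E
python3 - <<'E'
from h import *
st();valve('a3')
E
```

```text
t 5.3 tcp [599.2  36.  189.2] v,u,w -5.6 35.9 9.1 F [1.5 7.7 0.6] toolx [ 0.003  0.004 -1.   ] yaw of tool y vs standY deg -179.9 grip 0.3396952967250672
scene [229.2 195.5] 18 r 84.8 ang 79.7 v 83.4
```

Call:
{"fn": "carry_out", "kwargs": {"targets": [{"linear":[-0.0015,-0.006,0],"spin":0,"hand":0},{"linear":[-0.003,-0.012,0],"spin":0,"hand":0},{"linear":[-0.0045,-0.018,0],"spin":0,"hand":0},{"linear":[-0.006,-0.024,0],"spin":0,"hand":0},{"linear":[-0.0085,-0.03,-0.002],"spin":0,"hand":0},{"linear":[-0.011,-0.036,-0.004],"spin":0,"hand":0},{"linear":[-0.011,-0.036,-0.004],"spin":0,"hand":0},{"linear":[-0.01,-0.032,-0.003],"spin":0,"hand":0},{"linear":[-0.0095,-0.03,0],"spin":0,"hand":0},{"linear":[-0.0095,-0.03,0.005],"spin":0,"hand":0}]}}

```text
time: 6.65
tcp_pos: [588.7, 4.2, 193.5]
tool_rot: [-2.091, 0.258, 2.092]
wrist_force: [-0.3, -0.4, 1.3]
grip_width: 0.3
```

```bash
python3 - <<'E'
from h import *
st();valve('a4')
E
```

```text
t 6.65 tcp [588.7   4.2 193.5] v,u,w -39.0 38.0 13.6 F [-0.3 -0.4  1.3] toolx [-0.    -0.001 -1.   ] yaw of tool y vs standY deg -180.0 grip 0.30424426424964945
scene [232.9 176.4] 19 r 87.2 ang 42.4 v 58.8
```

Call:
{"fn": "carry_out", "kwargs": {"targets": [{"linear":[0,0,0.02],"spin":0,"hand":0},{"linear":[0,0,0.05],"spin":0,"hand":0},{"linear":[0,0,0.08],"spin":0,"hand":0},{"linear":[0,0,0.08],"spin":0,"hand":0},{"linear":[0.005,0.017,0.08],"spin":0,"hand":0},{"linear":[0.01,0.035,0.08],"spin":0,"hand":0},{"linear":[0.015,0.052,0.08],"spin":0,"hand":0},{"linear":[0.02,0.0695,0.08],"spin":0,"hand":0},{"linear":[0.02,0.0695,0.08],"spin":0,"hand":0},{"linear":[0.02,0.0695,0.08],"spin":0,"hand":0}]}}

```text
time: 8.0
tcp_pos: [608.6, 73.7, 273.4]
tool_rot: [-2.091, 0.258, 2.092]
wrist_force: [-0.3, 0.5, -0.6]
grip_width: 0.7
```

```bash
python3 - <<'E'
from h import *
p=st();valve('a5');print((pos(33,36,9)-p).round(1))
c=np.load('pics/a5scene.npy',allow_pickle=True).item()
A=cv2.resize(c['color'][90:250,200:320,::-1],None,fx=3.3,fy=3.3,interpolation=cv2.INTER_CUBIC);cv2.imwrite('pics/c5.png',A)
g=[(r*np.sin(np.radians(t)),r*np.cos(np.radians(t)),7) for t in(42.4,6.4) for r in(60,98)]
print(((proj(c,[pos(*x) for x in g])-[200,90])*3.3).round(0).tolist())
E
```

```text
t 8.0 tcp [608.6  73.7 273.4] v,u,w 33.3 104.8 57.5 F [-0.3  0.5 -0.6] toolx [-0.    -0.001 -1.   ] yaw of tool y vs standY deg -180.0 grip 0.6914076735328712
scene [232.9 176.5] 18 r 87.0 ang 42.6 v 58.9
[  0.1  -0.3 -84.2]
[[138.0, 303.0], [101.0, 275.0], [170.0, 278.0], [153.0, 236.0]]
```

View pics/c5.png

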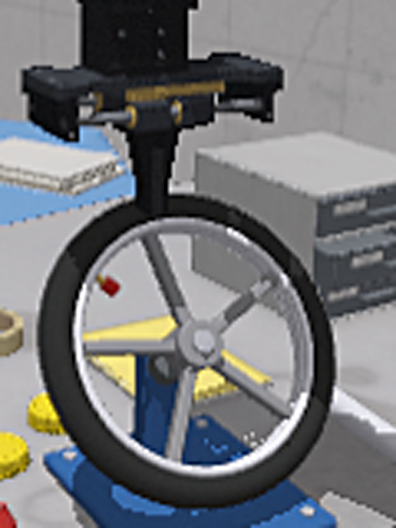

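Call:
{"fn": "carry_out", "kwargs": {"targets": [{"linear":[0,0,-0.025],"spin":0,"hand":0},{"linear":[0,0,-0.05],"spin":0,"hand":0},{"linear":[0,0,-0.07],"spin":0,"hand":0},{"linear":[0,0,-0.08],"spin":0,"hand":0},{"linear":[0,0,-0.084],"spin":0,"hand":0},{"linear":[-0.0015,-0.006,-0.084],"spin":0,"hand":0},{"linear":[-0.003,-0.012,-0.084],"spin":0,"hand":0},{"linear":[-0.0045,-0.018,-0.084],"spin":0,"hand":0},{"linear":[-0.006,-0.024,-0.084],"spin":0,"hand":0},{"linear":[-0.0075,-0.03,-0.084],"spin":0,"hand":0}]}}

```text
time: 9.35
tcp_pos: [603.1, 45.0, 191.4]
tool_rot: [-2.095, 0.254, 2.083]
wrist_force: [2.0, 6.0, 1.7]
grip_width: 0.2
```

```bash
python3 - <<'E'
from h import *
st();valve('a6')
E
```

```text
t 9.35 tcp [603.1  45.  191.4] v,u,w 4.1 38.6 9.0 F [2.  6.  1.7] toolx [ 0.006  0.003 -1.   ] yaw of tool y vs standY deg -179.9 grip 0.17875435528919942
scene [240.  168.6] 17 r 88.4 ang 21.4 v 32.3
```

Call:
{"fn": "carry_out", "kwargs": {"targets": [{"linear":[-0.001,-0.004,0],"spin":0,"hand":0},{"linear":[-0.002,-0.008,0],"spin":0,"hand":0},{"linear":[-0.0025,-0.01,0],"spin":0,"hand":0},{"linear":[-0.003,-0.012,0],"spin":0,"hand":0},{"linear":[-0.003,-0.012,0],"spin":0,"hand":0},{"linear":[-0.003,-0.012,0],"spin":0,"hand":0},{"linear":[-0.003,-0.012,0],"spin":0,"hand":0},{"linear":[-0.003,-0.012,0],"spin":0,"hand":0},{"linear":[-0.003,-0.012,0],"spin":0,"hand":0},{"linear":[-0.003,-0.012,0],"spin":0,"hand":0}]}}

```text
time: 10.7
tcp_pos: [598.0, 32.4, 189.5]
tool_rot: [-2.09, 0.256, 2.091]
wrist_force: [0.6, 4.6, -0.2]
grip_width: 0.2
```

```bash
python3 - <<'E'
from h import *
st();valve('a7')
E
```

```text
t 10.7 tcp [598.   32.4 189.5] v,u,w -9.3 36.0 9.5 F [ 0.6  4.6 -0.2] toolx [-0.     0.001 -1.   ] yaw of tool y vs standY deg -179.9 grip 0.16482811530874053
scene [248.1 165.1] 18 r 88.7 ang 3.5 v 5.5
```

Call:
{"fn": "carry_out", "kwargs": {"targets": [{"linear":[-0.0005,-0.0015,0],"spin":0,"hand":0},{"linear":[-0.0007,-0.0027,0],"spin":0,"hand":0},{"linear":[-0.0007,-0.0027,0],"spin":0,"hand":0},{"linear":[-0.0007,-0.0027,0],"spin":0,"hand":0},{"linear":[0.0005,0.002,0],"spin":0,"hand":0},{"linear":[0.0005,0.002,0.01],"spin":0,"hand":0},{"linear":[0.0005,0.002,0.04],"spin":0,"hand":0},{"linear":[0.0005,0.002,0.08],"spin":0,"hand":0},{"linear":[0,0.002,0.12],"spin":0,"hand":0},{"linear":[-0.04,0.002,0.15],"spin":0,"hand":0}]}}

```text
time: 12.05
tcp_pos: [560.4, 32.3, 342.1]
tool_rot: [-2.097, 0.26, 2.086]
wrist_force: [-0.5, -0.4, 0.8]
grip_width: 0.5
```

Call:
{"fn": "carry_out", "kwargs": {"targets": [{"linear":[-0.03,-0.03,0],"spin":0,"hand":0},{"linear":[-0.06,-0.06,0],"spin":0,"hand":0},{"linear":[-0.09,-0.1,0],"spin":0,"hand":0},{"linear":[-0.11,-0.14,0],"spin":0,"hand":0},{"linear":[-0.12,-0.18,0],"spin":0,"hand":0},{"linear":[-0.13,-0.22,0],"spin":0,"hand":0},{"linear":[-0.13,-0.26,0],"spin":0,"hand":0},{"linear":[-0.13,-0.3,0],"spin":0,"hand":0},{"linear":[-0.13,-0.3,0],"spin":0,"hand":0},{"linear":[-0.13,-0.3,0],"spin":0,"hand":0}]}}

```text
time: 13.3
tcp_pos: [427.6, -266.2, 339.7]
tool_rot: [-2.09, 0.258, 2.091]
wrist_force: [-0.1, 0.3, -0.1]
grip_width: 0.2
```

```bash
python3 - <<'E'
from h import *
st();valve('a8')
c=np.load('pics/a8scene.npy',allow_pickle=True).item();t=np.load('pics/a8top.npy',allow_pickle=True).item()
A=cv2.resize(c['color'][140:270,200:320,::-1],None,fx=3.3,fy=3.3,interpolation=cv2.INTER_CUBIC);B=cv2.resize(t['color'][140:245,180:350,::-1],None,fx=2.3,fy=2.3,interpolation=cv2.INTER_CUBIC)
cv2.imwrite('pics/c8.png',np.hstack([A,cv2.copyMakeBorder(B,0,A.shape[0]-B.shape[0],0,0,0)]))
E
```

```text
t 13.3 tcp [ 427.6 -266.2  339.7] v,u,w -340.3 105.6 172.0 F [-0.1  0.3 -0.1] toolx [-0.001  0.    -1.   ] yaw of tool y vs standY deg -179.9 grip 0.2444278065778791
scene [249.6 164.8] 19 r 88.6 ang 0.3 v 0.5
top [255.4 169.4] 13 r 78.4 ang 3.0 v 4.1
```

View pics/c8.png

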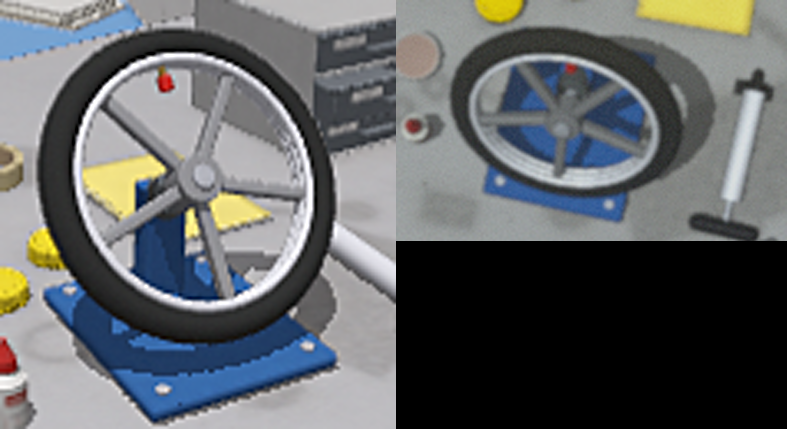

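The valve is at the top in both views (scene crop 166,82; top crop 571,69). Nothing else has moved visibly, so I'm handing in.

```bash
python3 - <<'E'
from h import *
print(tri([ray(np.load('pics/a8scene.npy',allow_pickle=True).item(),(249.6,164.8)),ray(np.load('pics/a8top.npy',allow_pickle=True).item(),(255.4,169.4))]),pos(0,87,0))
print(arm.job_done())
E
```

```text
(array([630.94200993,  37.85281387, 229.97352839]), [0.7, 0.7]) [636.25462798  32.51890438 225.853     ]
the job is handed in; nothing more can be done
None
```

I turned the wheel about 120° clockwise with the shut fingertips, in two pushes on two neighbouring spokes near the top. After each push I drew the fingers straight up out of the wheel, and the job is handed in; it gave no verdict.

- **Valve position:** After the second push the scene camera put the valve cap 0.5 mm (0.3°) off straight above the hub. The top camera said 4.1 mm (3°), and triangulating both gives about 4 mm. They disagree by a few mm, but all are well inside the 12.5 mm limit.
- **Surroundings:** By eye, the stand, pump, dropper and dish had not moved in the last pictures; I did not measure this.
- **Forces:** The highest wrist-force reading at the end of a move was about 8 N, taken while pushing a spoke. The arm ended clear of everything with a reading near zero, after 13.3 s of the 51 s allowed.
- **Not checked:** I did not measure the wheel's speed or any contact with the tyre, and nothing suggested either was a problem.

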